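# Slip-angle check of a tube carrier

## Task

Check the sole of the red-collared tube carrier on the slip ramp: take the ramp's blue paddle and tip the ramp up slowly, without touching the carriers, until the red one slides all the way down to the foot stop, but not so far that the blue-collared reference carrier in the other lane slides too. Leave the ramp standing at that angle and note it by swinging the orange pointer down until it is parallel with the ramp. Leave the other things on the bench where they are.

Things in the scene. Friction and masses are not known exactly. Their poses are not given: they have to be found in the camera images.
- rig: Slip-angle rig fixed on the bench, grey base 250 x 260 x 14 mm. Origin at bench level; z up, x along the hinge axis, y from the hinge along the ramp to its free end; turned up to 0.25 rad. The base ends at y = 100 mm: nothing is below the paddle. A white quadrant scale at x = 88 mm, up to 114 mm from the hinge axis and 165 mm high, stands between ramp and pointer.
- ramp (a joint): Ramp angle, rad: 0 level (start), grows as the free end with the paddle goes up; stop at 0.75. Stiff friction hinge: stays where it is left; lifting at the paddle takes 5 to 10 N. The slip angle is hidden: the red carrier starts to slide between 0.28 and 0.46 rad, the reference carrier 0.11 rad or more above that.
- ramp_hinge (a point): On the hinge axis, 50 mm above the bench, mid-width; turns with the ramp: x along the axis (as the rig's), y up along the ramp, z out of its surface. Ramp 130 mm wide, reaching 245 mm from the hinge, surface at z = 6 mm. Two lanes, centres x = -31 and +31 mm, between 8 mm high rails; black foot stop across both, 11 to 23 mm from the hinge.
- paddle_grip (a point): Grip point of the blue paddle, mid-thickness, mid-width, 22 mm below its top edge, 261 mm from the hinge axis, 81 mm above the bench at the start; axes as ramp_hinge. Flat plate 100 mm wide (along x), 8 mm thick, 60 mm high, leaning outward 0.70 rad: up along it is (0, 0.644, 0.765), its faces look along (0, 0.765, -0.644). At ramp angle q it leans 0.70 - q from vertical.
- pointer (a joint): Angle of the orange pointer in rad above level, same zero and sense as the ramp's: equal values mean parallel. Starts standing high, between 0.85 and 1.1; stops at 0 and 1.2. Stiff friction pivot: it stays where it is left; moving its knob takes 1 to 2 N.
- pointer_pivot (a point): Pivot of the orange pointer, on the line of the ramp's hinge axis, 102 mm from the ramp's middle towards the rig's +x, 50 mm above the bench; turns with the pointer: x along the axis, y out along the pointer. The pointer is a bar 5 x 10 mm, 160 mm long.
- pointer_knob (a point): Grip point of the black round knob near the pointer's end, 155 mm from the pivot axis: a peg 14 mm in diameter, parallel to the hinge axis, standing 42 mm out from the pointer's face on the rig's +x side (this point 25 mm out). Can be pinched from above, fingers closing along the rig's y, and turns between the fingers as it follows its arc.
- test_carrier: Red-collared tube carrier to be tested: white 44 x 44 x 22 mm block with a red round collar, 28 mm high, 110 g, not to be touched. Origin at the centre of its underside. Starts in one lane of the ramp, its centre 125 to 142 mm up from the hinge (ramp's y); resting against the foot stop it is at 45 mm.
- ref_carrier: Blue-collared reference carrier, same shape, rougher sole, in the other lane, its centre 125 to 142 mm up from the hinge. Must stay where it is and not be touched. Origin at the centre of its underside.
- spare_carrier: Bystander: yellow-collared carrier of the same shape on the bench beyond the hinge end of the rig. Leave alone. Origin at the centre of its underside.
- reagent: Bystander: amber bottle, 52 mm in diameter, 100 mm high, on the bench beyond the hinge end of the rig. Leave alone. Origin at the centre of its base.
- marker: Bystander: white marker with green cap, 135 mm long, 16 mm thick, lying on the bench beyond the paddle end of the rig. Leave alone. Origin under its middle.
- tube_rack: Bystander: black rack of 24 red-capped tubes, 100 x 142 mm, 95 mm high, to the left of the rig. Leave alone. Origin at the centre of its underside.

How it is judged:
On the way, in this order (a step that is already met when the one before it is completed fails the run):
1. with the ramp tipped up, the red carrier has slid down to the foot stop while the reference carrier stays (value of joint ramp above 0.26 rad and y of test_carrier in the frame of ramp_hinge below 0.055 m and y of ref_carrier in the frame of ramp_hinge above 0.11 m), for 0.2 s.
2. the pointer is parallel with the standing ramp (angle between the y axis of pointer_pivot and the y axis of ramp_hinge, either way round below 0.06 rad and value of joint ramp above 0.26 rad), for 0.2 s.
At the end, for the whole second after the job is handed in: Ramp standing above 0.26 rad, red carrier at the foot stop (centre within 55 mm of the hinge along the ramp), reference carrier still over 110 mm from the hinge, both at rest, pointer parallel with the ramp within 0.06 rad (all of step 2 and y of test_carrier in the frame of ramp_hinge below 0.055 m and y of ref_carrier in the frame of ramp_hinge above 0.11 m and linear speed of each of test_carrier, ref_carrier below 0.02 m/s); the robot touches nothing.
It fails at once if the reference carrier slides down the ramp (y of ref_carrier in the frame of ramp_hinge below 0.105 m).
It fails at once if the robot touches a carrier on the ramp (contact force between any of the fingers, the arm and test_carrier above 0.5 N or contact force between any of the fingers, the arm and ref_carrier above 0.5 N).
It fails at once if something else on the bench is moved more than 30 mm (distance of any of spare_carrier, reagent, marker, tube_rack from where it was at the start of the episode above 0.03 m).
It fails at once if the ramp is jerked up (faster than 1 rad/s) rather than tipped slowly (velocity of joint ramp above 1 rad/s).
It also fails if it takes over 69 s, if anything falls off the work surface, if the arm or the gripper's body presses on something with over 40 N, if the wrist force passes 120 N, or if a joint passes its speed limit or range.

## Robot

A 6-joint arm with a two-finger parallel gripper is mounted at the origin on the work surface. World frame = base frame: x ahead of the robot, y to its left, z up, the work surface at z = 0. Lengths are in m, angles in rad, forces in N, time in s.
With the tool pointing down it reaches from about 0.25 to 0.775 m from the base axis. Payload 4 kg.
Tool frame: the origin (TCP) lies midway between the tips of the shut fingers; the grasp point (between the pads) lies 19 mm behind it; z points along the fingers, y is the direction in which the jaws open and shut (so a half turn about z gives the same grasp; the last joint's range is limited). The gripper opens to 85 mm and grips with 20 to 120 N. Pads are 22 mm wide; open, the fingers measure 114 mm over their backs; the gripper's body (76 mm by 85 mm) begins 54 mm behind the grasp point. The pads swing forward as they close: fully open they stand 13 mm farther back than shut.
Start: joints at [1.106, 0.087, 1.371, -0, 1.684, -0.103], TCP at [0.195, 0.514, 0.231] pointing down, gripper open.
Joint ranges: [-3.1, 3.1], [-0.76, 2.03], [0.27, 2.55], [-1.08, 4.22], [0.17, 2.65], [-2.57, 2.57]. Speed limits (rad/s): [2.79, 2.79, 3.14, 3.14, 3.14, 3.14].

## Interface

Orientations are given as a unit quaternion [w, x, y, z].
In Python, from station import ctrl gives the robot as it stands.
- The arm moves only by the tool send_rows, never from a script. Its arguments are lists of equal length, an entry for each row: "linear": the shift along the tool's x, y, z in m, a list of three; "rotation": the turn, a rotation vector about the tool's x, y, z in degrees, a list of three. A call has 1 to 20 rows; each row shifts and turns the commanded pose from where the row before left it, along the tool's axes as they then stand; what a row does not reach is not made up. A row lasts 1/8 s, in which the tool goes at most 62.5 mm and 10.7 degrees, less where a joint would pass 70% of its speed; a pose out of reach is approached as far as the arm can. A call with a gripper value outside its range is refused whole. "fingers" is the closure, from -1 (fully open) to 1 (shut), so that 0 is half open, set as the call begins (left out, the last holds). The fingers move at their own pace and stop on an object; "newtons" is the grip in N (left out, the last holds). Time passes only in rows, so rows that do not move let the fingers close. It gives the time, the measured TCP pose, the force and the opening at its end, in the units of the state.
- ctrl.get_state(): the state, without advancing time (a new reading comes with each control period).
- ctrl.snapshot(name): name is "scene" or "top" or "wrist"; returns a dict with "frame" (480x640x3 uint8, red, green, blue), "z_map" (480x640 float32, m along the optical axis (not along the pixel's ray), 0 where there is no reading), "intrinsics" (3x3 intrinsics, pixels), "dist" ([k1, k2, p1, p2, k3] as OpenCV has them; the pictures are not rectified), "cam_to_world" (4x4, takes a point from camera to world coordinates). Camera axes: x right, y up, looking along -z (the intrinsics and any distortion apply to the point x, -y, -z); pixel columns grow to the right and rows downward; lengths in m; the calibration is good to about 2 mm. A picture is of the moment at which its call begins.
- ctrl.close_job(): hands the job in, once; it reports no verdict.
Trained networks look in a picture, given as the dict that the camera call returned (one of the last four; its "shot" number tells which), for a name from the list of things; names that differ only in an ending like _2 or _b are one class to them, and where a whole thing is asked for, a point or a joint stands for the part that bears it (a point fixed in the world has none). Each returns a list of dicts, best first, with "confidence" (0 to 1); they miss things now and then, are a little off and sometimes report something else, mostly with a low value. They report only what shows in the picture. A call takes as long as a camera call.
- ctrl.cut_out(picture, target): "region" (480x640 bool, what is visible of it) and "extent" ([left, top, width, height] in pixels, round what is visible of it).
- ctrl.place_of(picture, target): "position" ([column, row] in pixels: a listed point, or the origin of a listed thing).
The state is a dict: "t": time; "qpos": joint angles; "qvel": joint speeds; "joint_torque": joint torques, N m; "position": TCP position; "orientation": TCP orientation; "contact_force": force on the tool from outside, world axes, zero at the start; "torque": the same for the moment, N m; "width": finger opening in m.
Only numpy, scipy, OpenCV 4.12 (cv2) and the standard library are available. Lean on these libraries where they do the work, as an engineer would, in place of code of your own. Each camera call takes 0.05 s, during which the arm holds its last target.

## Working session

There is one attempt and no reset: what is moved stays moved. The work goes in short steps, Python scripts to look and compute and a tool call to move; the robot and the scene stay as the last step left them, time stands still between calls to the robot, and variables do not carry over. Pictures are saved under pics/ and viewed, and the job is handed in when it is done.

Besides the shell and the picture viewer there is one more tool, called after "Emit:" by a JSON object that holds its "fn" and its "kwargs", one argument or row to a line. send_rows: Moves the arm, as the interface text tells. Its arguments: {"type":"object","properties":{"linear":{"type":"array"},"rotation":{"type":"array"},"fingers":{"type":"number"},"newtons":{"type":"number"}},"required":["linear","rotation"]}

```bash
ls; mkdir -p pics
cat > h.py <<'E'
import numpy as np, cv2, sys
from station import ctrl
from scipy.spatial.transform import Rotation as R
def save(p,name):
    cv2.imwrite('pics/'+name+'.png',p['frame'][:,:,::-1])
def ray(p,uv):
    K=np.array(p['intrinsics']);d=np.array(p['dist'])
    n=cv2.undistortPoints(np.array([[uv]],float),K,d)[0,0]
    return np.array([n[0],-n[1],-1.0])
def w(p,uv,z=None,patch=2):
    T=np.array(p['cam_to_world'])
    u,v=int(round(uv[0])),int(round(uv[1]))
    r=ray(p,uv)
    if z is None:
        a=p['z_map'][max(0,v-patch):v+patch+1,max(0,u-patch):u+patch+1];a=a[a>0]
        c=r*np.median(a)
        return T[:3,:3]@c+T[:3,3]
    d=T[:3,:3]@r;s=(z-T[2,3])/d[2]
    return T[:3,3]+s*d
def cloud(p,mask):
    vs,us=np.nonzero(mask&(p['z_map']>0))
    K=np.array(p['intrinsics']);d=np.array(p['dist'])
    n=cv2.undistortPoints(np.stack([us,vs],1).astype(float)[:,None],K,d)[:,0]
    z=p['z_map'][vs,us]
    c=np.stack([n[:,0]*z,-n[:,1]*z,-z],1)
    T=np.array(p['cam_to_world'])
    return c@T[:3,:3].T+T[:3,3]
def st():
    s=ctrl.get_state();return s
E
python3 - <<'E'
from h import *
np.set_printoptions(precision=4,suppress=True)
s=st();print(s)
for c in ['scene','top','wrist']:
    p=ctrl.snapshot(c);save(p,c+'0')
    for n in ['rig','ramp_hinge','paddle_grip','pointer_pivot','pointer_knob','test_carrier','ref_carrier','marker','tube_rack','reagent','spare_carrier']:
        r=ctrl.place_of(p,n)
        for x in r[:2]:
            try: q=w(p,x['position'])
            except Exception as e: q=None
            print(c,n,np.round(x['position'],1),round(x['confidence'],2),q)
E
```

```text
pics
{'t': 0.0, 'qpos': array([ 1.1059,  0.088 ,  1.3723, -0.    ,  1.6836, -0.1031]), 'qvel': array([-0.0001, -0.0004,  0.0009, -0.0001, -0.0002, -0.0002]), 'joint_torque': array([  0.0013, -35.1853, -31.3279,   0.    ,   0.0104,   0.    ]), 'position': array([0.1945, 0.5139, 0.2301]), 'orientation': array([-0.0003,  0.1799,  0.9837, -0.0011]), 'contact_force': array([0.2132, 0.0184, 0.9473]), 'torque': array([0.0477, 0.0224, 0.0124]), 'width': 0.0855350076552478}
scene rig [279.5 268.4] 0.68 [ 0.5423 -0.0044  0.0556]
scene rig [396.5 170.7] 0.63 [0.5886 0.4648 0.0562]
scene ramp_hinge [247.8 294.7] 0.67 [ 0.532  -0.1049  0.0554]
scene paddle_grip [307.4 211.4] 0.55 [0.5011 0.1581 0.0896]
scene pointer_pivot [284.6 317.1] 0.55 [ 0.6354 -0.0974  0.0529]
scene pointer_pivot [338.3 205.6] 0.54 [0.5137 0.2819 0.0151]
scene pointer_knob [312.6 257.4] 0.78 [ 0.6441 -0.0054  0.1832]
scene test_carrier [288.3 258.2] 0.8 [0.5532 0.0175 0.0819]
scene ref_carrier [271.1 244.6] 0.7 [0.4953 0.0225 0.0846]
scene ref_carrier [284.5 315.5] 0.4 [ 0.6354 -0.0971  0.0596]
scene marker [335.6 207.7] 0.
[... 443 characters left out ...]
hinge [420.3 273.1] 0.62 [ 0.5292 -0.1062  0.0557]
top pointer_pivot [404.2 227.2] 0.81 [ 0.6236 -0.0844  0.0631]
top pointer_pivot [419.  274.2] 0.65 [ 0.5271 -0.1032  0.0564]
top pointer_knob [366.4 205. ] 0.86 [0.6414 0.0006 0.1819]
top test_carrier [352.9 268.4] 0.55 [0.5453 0.0287 0.0851]
top ref_carrier [357.4 302.5] 0.83 [0.4788 0.0269 0.0855]
top ref_carrier [405.1 227.7] 0.23 [ 0.6187 -0.0831  0.0785]
top marker [232.7 304.5] 0.97 [0.5048 0.2748 0.0138]
top tube_rack [122.5 283.9] 0.57 [0.5525 0.4732 0.0928]
top reagent [459.3 221.8] 0.65 [ 0.6236 -0.195   0.069 ]
top spare_carrier [464.4 280. ] 0.69 [ 0.5114 -0.1998  0.0278]
wrist tube_rack [400.1 452.9] 0.64 [0.1932 0.5388 0.3101]
```

View pics/scene0.png

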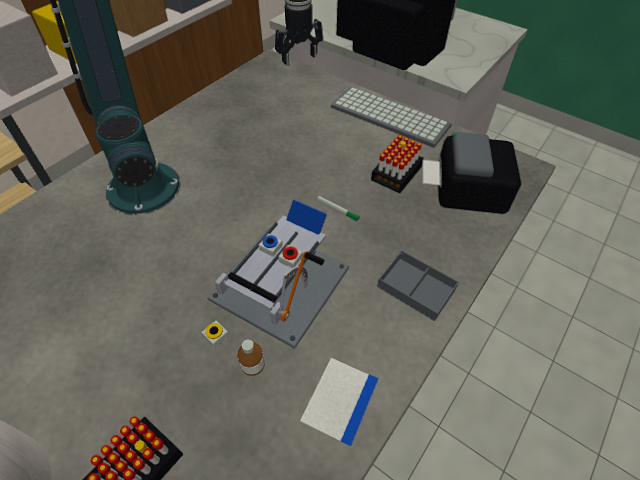

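View pics/top0.png

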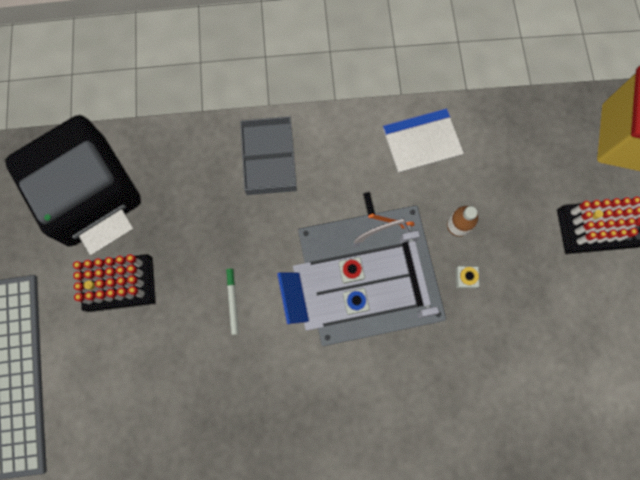

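```bash
cat > a.py <<'E'
from h import *
np.set_printoptions(precision=4,suppress=True)
for c in ['top','scene']:
    p=ctrl.snapshot(c)
    f=p['frame'].astype(int); 
    allm=p['z_map']>0
    vs,us=np.nonzero(allm);P=cloud(p,allm);C=f[vs,us]
    box=(abs(P[:,0]-0.53)<.2)&(P[:,1]>-.2)&(P[:,1]<.24)
    print(c)
    m=box&(P[:,2]>.052)&(P[:,2]<.068)&(P[:,0]<.6)&(P[:,1]<.14)&(C.min(1)>120)
    r=cv2.minAreaRect(P[m,:2].astype(np.float32)*1000);print('ramp',m.sum(),r)
    m=box&(P[:,2]>.008)&(P[:,2]<.02)
    r=cv2.minAreaRect(P[m,:2].astype(np.float32)*1000);print('base',m.sum(),r)
    b=box&(C[:,2]>C[:,0]+50)&(C[:,2]>C[:,1]+30)&(P[:,1]>.08)
    Q=P[b];print('paddle',len(Q),Q.mean(0),Q.min(0),Q.max(0))
    u,s,vt=np.linalg.svd(Q-Q.mean(0),full_matrices=False);print(vt,s)
    m=abs(Q[:,2]-.081)<.004;l=np.polyfit(Q[m,0],Q[m,1],1);print('line z=81',l,Q[m].mean(0),Q[m,0].min(),Q[m,0].max())
    k=box&(P[:,2]>.1)&(C.max(1)<60)&(P[:,0]>.6)
    Q=P[k];print('knob',len(Q),Q.mean(0),Q.min(0),Q.max(0));
    u,s,vt=np.linalg.svd(Q-Q.mean(0),full_matrices=False);print(vt[0],s)
    o=box&(C[:,0]>C[:,2]+70)&(C[:,0]>C[:,1]+35)&(P[:,0]>.58)&(P[:,1]>-.12)
    Q=P[o];print('ptr',len(Q),Q.mean(0),Q.min(0),Q.max(0))
    u,s,vt=np.linalg.svd(Q-Q.mean(0),full_matrices=False);print(vt[0],s)
    fx=f[:,:,0]
    x0,y0,x1,y1=(260,180,460,360) if c=='top' else (190,180,370,360)
    cv2.imwrite(f'pics/{c}_z.png',cv2.resize(p['frame'][y0:y1,x0:x1,::-1],None,fx=3.3,fy=3.3,interpolation=cv2.INTER_CUBIC))
E
python3 a.py
```

```text
top
ramp 5469 ((507.22662353515625, 9.210235595703125), (156.95645141601562, 261.69012451171875), 8.219630241394043)
base 6590 ((518.1911010742188, 5.2394256591796875), (411.849853515625, 352.5025634765625), 84.29793548583984)
paddle 1065 [0.5002 0.1498 0.0818] [0.4502 0.1252 0.0557] [0.5507 0.1737 0.1053]
[[-0.9934 -0.1148  0.    ]
 [-0.0754  0.6529  0.7537]
 [ 0.0865 -0.7487  0.6573]] [0.9151 0.5659 0.0491]
line z=81 [0.1108 0.0934] [0.5005 0.1489 0.081 ] 0.45237845971704993 0.5484980306251251
knob 135 [ 0.6443 -0.0033  0.1842] [ 0.6242 -0.0115  0.1789] [0.6645 0.0034 0.1886]
[-0.9932 -0.1151 -0.0165] [0.1292 0.0396 0.0242]
ptr 108 [ 0.6246 -0.0427  0.1312] [ 0.6187 -0.104   0.0482] [ 0.6336 -0.0002  0.1853]
[ 0.0652 -0.5824 -0.8103] [0.6056 0.0433 0.0152]
scene
ramp 2442 ((510.0691833496094, 10.553192138671875), (150.4029541015625, 261.03515625), 6.318161964416504)
base 4531 ((549.3909301757812, -41.442352294921875), (250.54322814941406, 324.6055908203125), 6.426233768463135)
paddle 797 [0.5027 0.1493 0.0794] [0.4503 0.1243 0.0555] [0.5519 0.1748 0.105 ]
[[ 0.9932  0.1164  0.0062]
 [-0.0794  0.6369  0.7668]
 [ 0.0854 -0.7621  0.6418]] [0.8105 0.4732 0.0565]
line z=81 [0.1145 0.0927] [0.5024 0.1503 0.0807] 0.452900485296439 0.5517229706964091
knob 142 [ 0.6425 -0.0083  0.1765] [ 0.6087 -0.066   0.1004] [0.6668 0.004  0.1886]
[0.6187 0.3804 0.6874] [0.2798 0.1238 0.1058]
ptr 209 [ 0.6285 -0.0557  0.1118] [ 0.6196 -0.1056  0.0435] [ 0.6375 -0.0013  0.1858]
[ 0.0684 -0.5823 -0.8101] [0.7325 0.0508 0.0246]
```

```bash
cat >> h.py <<'E'
yaw=0.115
RX=np.array([np.cos(yaw),np.sin(yaw),0]);RY=np.array([-np.sin(yaw),np.cos(yaw),0]);RZ=np.array([0,0,1.])
RG=np.stack([RX,RY,RZ],1)
GRIP=np.array([0.5012,0.1545,0.081]); HINGE=GRIP-RY*.261-RZ*.031
def cur():
    s=st();q=s['orientation'];return np.array(s['position']),R.from_quat([q[1],q[2],q[3],q[0]])
def tool_at(q): # orientation gripping paddle at ramp angle q
    a=0.70-q
    z=RG@np.array([0,-np.sin(a),-np.cos(a)]);y=RG@np.array([0,np.cos(a),-np.sin(a)])
    return R.from_matrix(np.stack([np.cross(y,z),y,z],1))
def rows(pt,Rt,N,p=None,r=None,pl=1):
    if p is None: p,r=cur()
    L=[];A=[]
    for i in range(N):
        n=N-i
        d=r.inv().apply((pt-p)/n)*1000; d=np.round(d,pl)
        a=np.round(np.degrees((r.inv()*Rt).as_rotvec())/n,1)
        L.append([float(round(x/1000,5))+0. for x in d]);A.append([float(x)+0. for x in a])
        p=p+r.apply(d/1000); r=r*R.from_rotvec(np.radians(a))
    print('"linear":',L);print('"rotation":',A);return p,r
E
python3 - <<'E'
from h import *
print(HINGE)
Rt=tool_at(0);z=Rt.as_matrix()[:,2]
print(rows(GRIP+z*(-.075),Rt,10,pl=0)[0])
E
```

```text
[ 0.53114889 -0.10477604  0.05      ]
"linear": [[-0.039, -0.019, 0.009], [-0.038, -0.02, 0.011], [-0.037, -0.02, 0.013], [-0.036, -0.021, 0.015], [-0.035, -0.022, 0.018], [-0.033, -0.022, 0.019], [-0.032, -0.022, 0.022], [-0.031, -0.022, 0.023], [-0.029, -0.021, 0.026], [-0.028, -0.02, 0.027]]
"rotation": [[3.9, -1.0, -2.6], [3.9, -1.0, -2.6], [3.9, -0.9, -2.6], [3.9, -1.0, -2.6], [4.0, -0.9, -2.6], [3.9, -1.0, -2.6], [4.0, -0.9, -2.7], [3.9, -1.0, -2.6], [4.0, -0.9, -2.7], [3.9, -1.0, -2.6]]
[0.49578305 0.20297163 0.138343  ]
```

View pics/top_z.png

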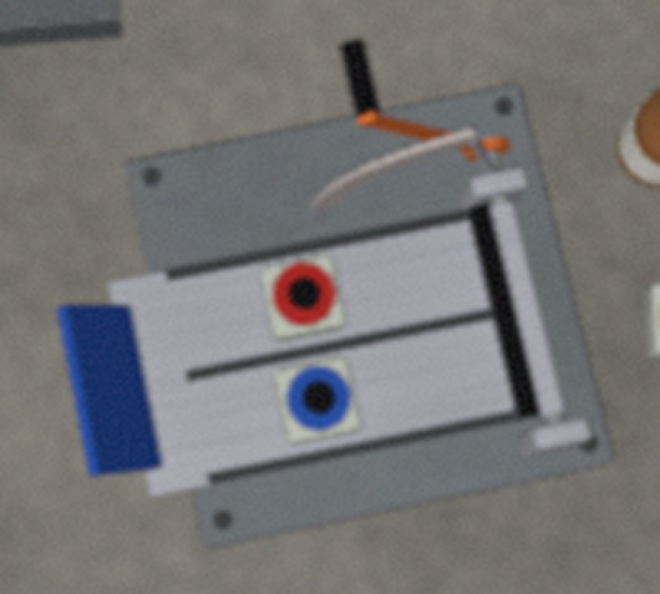

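The crop shows the blue paddle at the left (110,390), the red carrier in the +x lane (304,293), the blue one at (318,397), and the pointer and knob at the top (360,80). This agrees with the fitted rig frame, so I move to the pregrasp.

Emit:
{"fn": "send_rows", "kwargs": {
  "linear": [
    [-0.039,-0.019,0.009],
    [-0.038,-0.02,0.011],
    [-0.037,-0.02,0.013],
    [-0.036,-0.021,0.015],
    [-0.035,-0.022,0.018],
    [-0.033,-0.022,0.019],
    [-0.032,-0.022,0.022],
    [-0.031,-0.022,0.023],
    [-0.029,-0.021,0.026],
    [-0.028,-0.02,0.027],
    [0,0,0],
    [0,0,0]
  ],
  "rotation": [
    [3.9,-1.0,-2.6],
    [3.9,-1.0,-2.6],
    [3.9,-0.9,-2.6],
    [3.9,-1.0,-2.6],
    [4.0,-0.9,-2.6],
    [3.9,-1.0,-2.6],
    [4.0,-0.9,-2.7],
    [3.9,-1.0,-2.6],
    [4.0,-0.9,-2.7],
    [3.9,-1.0,-2.6],
    [0,0,0],
    [0,0,0]
  ],
  "fingers": -0.4,
  "newtons": 40
}}

```text
t: 3.4
position: [0.4956, 0.2033, 0.1384]
orientation: [0.02, -0.054, 0.938, -0.342]
contact_force: [-0.3, -0.1, -0.7]
width: 0.0599
```

Run:
```python
from h import *
np.set_printoptions(precision=4,suppress=True)
s=st();print(s['t'],s['qpos'],s['contact_force'],s['width'])
p,r=cur();Rt=tool_at(0);z=Rt.as_matrix()[:,2]
print(p,np.degrees((r.inv()*Rt).as_rotvec()))
c=ctrl.snapshot('wrist');save(c,'w1');c=ctrl.snapshot('scene');save(c,'s1')
for x in ctrl.place_of(c,'paddle_grip'):print(x,w(c,x['position']))
rows(GRIP+z*.015,Rt,8)
```

```text
3.4 [ 0.6261  0.3392  1.4123 -0.606   1.7436 -1.0564] [-0.3364 -0.0969 -0.7346] 0.05991167068203561
[0.4956 0.2033 0.1384] [ 0.0659 -0.0003 -0.0445]
{'position': [308.0, 214.4], 'confidence': 0.75} [0.506  0.1542 0.085 ]
{'position': [256.0, 367.6], 'confidence': 0.69} [ 0.6579 -0.2192  0.0373]
"linear": [[0.0, -0.0001, 0.0114], [0.0001, -0.0001, 0.0115], [0.0, -0.0001, 0.0114], [0.0001, -0.0001, 0.0115], [0.0, -0.0001, 0.0114], [0.0001, 0.0, 0.0115], [0.0, -0.0001, 0.0114], [0.0, 0.0, 0.0115]]
"rotation": [[0.0, 0.0, 0.0], [0.0, 0.0, 0.0], [0.0, 0.0, 0.0], [0.0, 0.0, 0.0], [0.0, 0.0, 0.0], [0.0, 0.0, 0.0], [0.0, 0.1, 0.0], [0.1, 0.0, 0.0]]
```

View pics/w1.png

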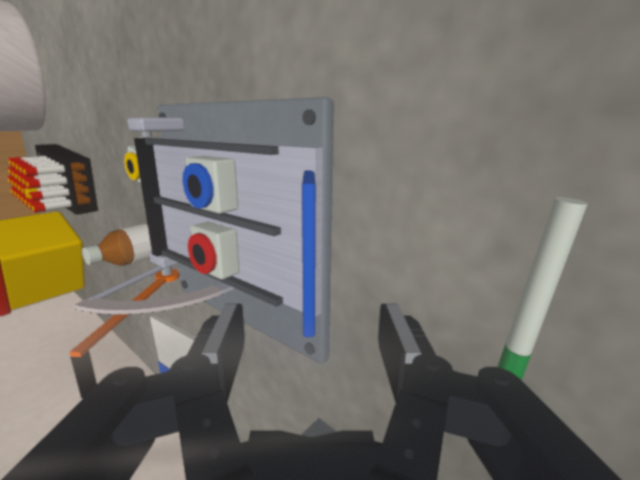

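View pics/s1.png

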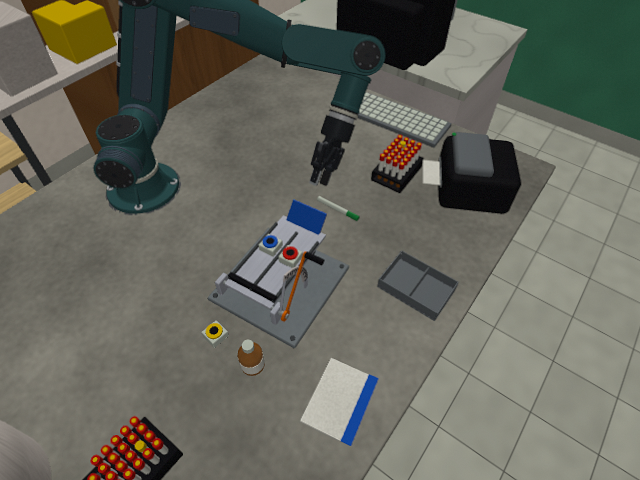

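The wrist view shows the paddle edge-on at column 308, centred between the fingers (columns 220 and 395). The scene view shows the way clear. I descend and close.

Emit:
{"fn": "send_rows", "kwargs": {
  "linear": [
    [0,0,0.015],
    [0,0,0.015],
    [0,0,0.015],
    [0,0,0.015],
    [0,0,0.015],
    [0,0,0.0085],
    [0,0,0.007],
    [0,0,0]
  ],
  "rotation": [
    [0,0,0],
    [0,0,0],
    [0,0,0],
    [0,0,0],
    [0,0,0],
    [0,0,0],
    [0,0,0],
    [0,0,0]
  ]
}}

```text
t: 4.55
position: [0.5024, 0.1448, 0.0688]
orientation: [0.02, -0.054, 0.938, -0.342]
contact_force: [-0.6, 0.3, 0.3]
width: 0.0599
```

Emit:
{"fn": "send_rows", "kwargs": {
  "linear": [
    [0,0,0],
    [0,0,0],
    [0,0,0],
    [0,0,0],
    [0,0,0],
    [0,0,0]
  ],
  "rotation": [
    [0,0,0],
    [0,0,0],
    [0,0,0],
    [0,0,0],
    [0,0,0],
    [0,0,0]
  ],
  "fingers": 1,
  "newtons": 50
}}

```text
t: 5.3
position: [0.5028, 0.1445, 0.0703]
orientation: [0.02, -0.053, 0.938, -0.343]
contact_force: [-0.5, -3.4, 5.7]
width: 0.007
```

Run:
```python
from h import *
np.set_printoptions(precision=4,suppress=True)
s=st();print(s['t'],s['qpos'],s['contact_force'],s['torque'],s['width'])
p,r=cur();print(p,GRIP+tool_at(0).as_matrix()[:,2]*.015)
c=ctrl.snapshot('wrist');save(c,'w2');
# arc increments
for dq in (0.03,0.02,0.015):
    h=R.from_rotvec(RX*dq); p1=HINGE+h.apply(p-HINGE)
    print(dq,r.inv().apply(p1-p)*1000,np.degrees(r.inv().apply(RX*dq)))
```

```text
5.3 [ 0.5398  0.3439  1.5562 -0.629   1.5749 -1.0381] [-0.507  -3.4154  5.6688] [-0.4354  0.0826 -0.0663] 0.006985926918600319
[0.5028 0.1445 0.0703] [0.5023 0.1449 0.0695]
0.03 [-0.0114 -5.4022 -5.2749] [-1.7189  0.0025  0.0012]
0.02 [-0.0076 -3.5839 -3.5346] [-1.1459  0.0017  0.0008]
0.015 [-0.0057 -2.6813 -2.6577] [-0.8594  0.0012  0.0006]
```

Emit:
{"fn": "send_rows", "kwargs": {
  "linear": [
    [0,-0.0018,-0.0018],
    [0,-0.0036,-0.00355],
    [0,-0.0036,-0.00355],
    [0,-0.0036,-0.00355],
    [0,-0.0036,-0.00355],
    [0,-0.0036,-0.00355],
    [0,-0.0036,-0.00355]
  ],
  "rotation": [
    [-0.57,0,0],
    [-1.15,0,0],
    [-1.15,0,0],
    [-1.15,0,0],
    [-1.15,0,0],
    [-1.15,0,0],
    [-1.15,0,0]
  ]
}}

```text
t: 6.22
position: [0.5032, 0.1403, 0.1011]
orientation: [0.016, -0.055, 0.958, -0.28]
contact_force: [5.7, -2.4, -7.2]
width: 0.0075
```

```bash
cat > chk.py <<'E'
from h import *
np.set_printoptions(precision=4,suppress=True)
s=st();print(s['t'],s['contact_force'],s['torque'],s['width'])
p,r=cur();v=RG.T@(p-HINGE)
r0=R.from_quat([-0.053,.938,-.343,.02])
qt=0.70-np.arctan2(-(RG.T@r.as_matrix()[:,2])[1],-(RG.T@r.as_matrix()[:,2])[2])
print('tool-derived q',qt,'radius',np.hypot(v[1],v[2]),'q from pos',np.arctan2(v[2],v[1])-np.arctan2(*(RG.T@(np.array([0.5028,0.1445,0.0703])-HINGE))[[2,1]]))
c=ctrl.snapshot('top');
HSV=cv2.cvtColor(c['frame'],cv2.COLOR_RGB2HSV).astype(int)
P=cloud(c,c['z_map']>0);vs,us=np.nonzero(c['z_map']>0)
h=HSV[vs,us]; L=(P-HINGE)@RG
ctr=(abs(L[:,0])<.064)&(L[:,1]>.0)&(L[:,1]<.26)
# ramp angle from grey surface plane
g=ctr&(h[:,1]<60)&(h[:,2]>110)&(L[:,1]>.03)&(L[:,1]<.235)&((abs(L[:,0])>.06)|(abs(L[:,0])<.2))
Q=L[g]
ok=np.ones(len(Q),bool)
b=np.median(Q[:,2]-np.tan(qt)*Q[:,1])
ok=abs(Q[:,2]-np.tan(qt)*Q[:,1]-b)<.006
for _ in range(4):
    l=np.polyfit(Q[ok,1],Q[ok,2],1); ok=abs(Q[:,2]-np.polyval(l,Q[:,1]))<.004
qa=np.arctan(l[0]);print('plane q',qa,ok.sum(), 'offset',l[1])
for n,m in (('red',((h[:,0]<8)|(h[:,0]>172))&(h[:,1]>150)&(h[:,2]>80)),('blue',(h[:,0]>95)&(h[:,0]<125)&(h[:,1]>120)&(L[:,1]<.19))):
    m=m&ctr; Z=L[m]; c_,s_=np.cos(qt),np.sin(qt)
    yy=c_*Z[:,1]+s_*Z[:,2]; zz=-s_*Z[:,1]+c_*Z[:,2]
    k=(zz>.02)&(yy<.2); print(n,k.sum(),'y along ramp',yy[k].mean().round(4),(yy[k].min()+yy[k].max())/2,'z',zz[k].mean().round(4),'x',Z[k,0].mean().round(4))
if len(sys.argv)>1: save(c,sys.argv[1])
dq=.02
hh=R.from_rotvec(RX*dq); p1=HINGE+hh.apply(p-HINGE)
print(r.inv().apply(p1-p)*1000)
E
python3 chk.py t3
```

```text
6.225 [ 5.6647 -2.4251 -7.2188] [-0.0596 -0.6532  0.3833] 0.00747797883033215
tool-derived q 0.13227001508767067 radius 0.2519031389635665 q from pos 0.12354939082613589
plane q 0.12487290698521475 4653 offset 0.006112802405362167
red 180 y along ramp 0.1341 0.13365842043190806 z 0.033 x 0.0293
blue 216 y along ramp 0.1387 0.13826737495346508 z 0.0329 x -0.0319
[-0.002  -3.5503 -3.5744]
```

Emit:
{"fn": "send_rows", "kwargs": {
  "linear": [
    [0,-0.0036,-0.00355],
    [0,-0.0036,-0.00355],
    [0,-0.0036,-0.00355],
    [0,-0.0036,-0.00355],
    [0,-0.0036,-0.00355],
    [0,-0.0036,-0.00355],
    [0,-0.0018,-0.0018],
    [0,0,0]
  ],
  "rotation": [
    [-1.15,0,0],
    [-1.15,0,0],
    [-1.15,0,0],
    [-1.15,0,0],
    [-1.15,0,0],
    [-1.15,0,0],
    [-0.57,0,0],
    [0,0,0]
  ]
}}

```text
t: 7.28
position: [0.5042, 0.1313, 0.1334]
orientation: [0.013, -0.056, 0.974, -0.217]
contact_force: [4.1, -1.7, -5.2]
width: 0.0073
```

```bash
python3 chk.py t4
```

```text
7.275 [ 4.084  -1.7303 -5.1791] [-0.0038 -0.6279  0.2967] 0.007325492078207598
tool-derived q 0.26135288579884414 radius 0.2518391241234794 q from pos 0.256931278442747
plane q 0.25758949488869004 4509 offset 0.006275646914967424
red 185 y along ramp 0.1348 0.13433837252693326 z 0.0336 x 0.0293
blue 219 y along ramp 0.1387 0.08882408766396008 z 0.0337 x -0.0321
[-0.006  -3.5648 -3.5582]
```

Emit:
{"fn": "send_rows", "kwargs": {
  "linear": [
    [0,-0.0018,-0.0018],
    [0,-0.0018,-0.0018],
    [0,-0.0018,-0.0018],
    [0,-0.0018,-0.0018],
    [0,0,0],
    [0,0,0],
    [0,0,0]
  ],
  "rotation": [
    [-0.57,0,0],
    [-0.57,0,0],
    [-0.57,0,0],
    [-0.57,0,0],
    [0,0,0],
    [0,0,0],
    [0,0,0]
  ]
}}

```text
t: 8.2
position: [0.5046, 0.1279, 0.1427]
orientation: [0.012, -0.056, 0.978, -0.198]
contact_force: [5.7, -0.8, -5.4]
width: 0.0077
```

```bash
python3 chk.py t5
```

```text
8.2 [ 5.7017 -0.7849 -5.3934] [ 0.0131 -0.7014  0.2541] 0.0076588944646253845
tool-derived q 0.30054430507600355 radius 0.25184721599751625 q from pos 0.2960461940074781
plane q 0.2962937001886972 4400 offset 0.0063259762843892306
red 181 y along ramp 0.1348 0.13385118644872968 z 0.0336 x 0.0292
blue 225 y along ramp 0.1383 0.09020574358901123 z 0.0331 x -0.0319
[-0.0034 -3.5646 -3.5586]
```

Emit:
{"fn": "send_rows", "kwargs": {
  "linear": [
    [0,-0.0018,-0.0018],
    [0,-0.0018,-0.0018],
    [0,0,0],
    [0,0,0],
    [0,0,0],
    [0,0,0]
  ],
  "rotation": [
    [-0.57,0,0],
    [-0.57,0,0],
    [0,0,0],
    [0,0,0],
    [0,0,0],
    [0,0,0]
  ]
}}

```text
t: 9.0
position: [0.5049, 0.126, 0.1473]
orientation: [0.011, -0.057, 0.98, -0.188]
contact_force: [4.8, -1.4, -5.7]
width: 0.0076
```

```bash
python3 chk.py t6
```

```text
9.0 [ 4.8107 -1.4365 -5.7119] [-0.0087 -0.7457  0.2083] 0.007563280187524681
tool-derived q 0.320493074496158 radius 0.25187200864351844 q from pos 0.31609901452473943
plane q 0.3163496701534884 4340 offset 0.006318861467282362
red 179 y along ramp 0.1349 0.13310645833486617 z 0.0335 x 0.0292
blue 222 y along ramp 0.1394 0.13898572663743533 z 0.0336 x -0.0319
[-0.0034 -3.5653 -3.5586]
```

Emit:
{"fn": "send_rows", "kwargs": {
  "linear": [
    [0,-0.0018,-0.0018],
    [0,-0.0018,-0.0018],
    [0,0,0],
    [0,0,0],
    [0,0,0],
    [0,0,0]
  ],
  "rotation": [
    [-0.57,0,0],
    [-0.57,0,0],
    [0,0,0],
    [0,0,0],
    [0,0,0],
    [0,0,0]
  ]
}}

```text
t: 9.8
position: [0.5051, 0.124, 0.152]
orientation: [0.011, -0.057, 0.982, -0.178]
contact_force: [5.1, -1.0, -5.6]
width: 0.0077
```

```bash
python3 chk.py t7
```

```text
9.8 [ 5.0707 -0.9548 -5.5612] [-0.0575 -0.7536  0.2318] 0.007747584852153985
tool-derived q 0.3404581331521511 radius 0.2518660555042077 q from pos 0.33612295612025445
plane q 0.3370767608192356 4247 offset 0.006249848264522158
red 181 y along ramp 0.1231 0.12235147561376289 z 0.0336 x 0.0295
blue 225 y along ramp 0.1393 0.13831231273604572 z 0.0333 x -0.0322
[-0.0031 -3.5654 -3.5583]
```

The red carrier has begun to slide. I hold the angle and watch.

Emit:
{"fn": "send_rows", "kwargs": {
  "linear": [
    [0,0,0],
    [0,0,0],
    [0,0,0],
    [0,0,0],
    [0,0,0],
    [0,0,0],
    [0,0,0],
    [0,0,0]
  ],
  "rotation": [
    [0,0,0],
    [0,0,0],
    [0,0,0],
    [0,0,0],
    [0,0,0],
    [0,0,0],
    [0,0,0],
    [0,0,0]
  ]
}}

```text
t: 10.85
position: [0.5051, 0.124, 0.152]
orientation: [0.011, -0.057, 0.982, -0.178]
contact_force: [5.6, -0.2, -5.7]
width: 0.0075
```

```bash
python3 chk.py t8
```

```text
10.85 [ 5.6352 -0.2124 -5.7086] [-0.0875 -0.7642  0.1971] 0.007482008346550477
tool-derived q 0.34044610962969957 radius 0.25186818357943175 q from pos 0.3361271504066713
plane q 0.3363717995791836 4533 offset 0.0063530137223944405
red 177 y along ramp 0.0458 0.041385258532976754 z 0.0336 x 0.0287
blue 223 y along ramp 0.1397 0.13923710707061948 z 0.0336 x -0.0322
[-0.0032 -3.5655 -3.5583]
```

Emit:
{"fn": "send_rows", "kwargs": {
  "linear": [
    [0,0,0],
    [0,0,0],
    [0,0,0],
    [0,0,0]
  ],
  "rotation": [
    [0,0,0],
    [0,0,0],
    [0,0,0],
    [0,0,0]
  ],
  "fingers": -0.3
}}

```text
t: 11.4
position: [0.5048, 0.124, 0.1524]
orientation: [0.011, -0.057, 0.982, -0.178]
contact_force: [0.3, 0.1, -0.2]
width: 0.0553
```

Emit:
{"fn": "send_rows", "kwargs": {
  "linear": [
    [0,0,-0.005],
    [0,0,-0.015],
    [0,0,-0.03],
    [0,0,-0.03],
    [0,0,-0.02],
    [0,0,0]
  ],
  "rotation": [
    [0,0,0],
    [0,0,0],
    [0,0,0],
    [0,0,0],
    [0,0,0],
    [0,0,0]
  ]
}}

```text
t: 12.15
position: [0.5018, 0.1598, 0.2487]
orientation: [0.013, -0.056, 0.982, -0.178]
contact_force: [0.4, 0.0, -0.2]
width: 0.0557
```

```bash
python3 chk.py t9
cat > kn.py <<'E'
from h import *
np.set_printoptions(precision=4,suppress=True)
PIV=HINGE+RX*.102
for c in ['top','scene']:
    p=ctrl.snapshot(c);save(p,c+sys.argv[1])
    P=cloud(p,p['z_map']>0);vs,us=np.nonzero(p['z_map']>0);C=p['frame'][vs,us].astype(int)
    L=(P-PIV)@RG
    o=(C[:,0]>C[:,2]+70)&(C[:,0]>C[:,1]+35)&(abs(L[:,0])<.02)&(L[:,1]>-.03)&(L[:,1]<.19)&(L[:,2]>-.03)
    Q=L[o]
    l=np.linalg.svd(Q-Q.mean(0),full_matrices=False)[2][0];print(c,o.sum(),'ptr angle',np.arctan2(l[2],l[1]),'centroid dir',np.arctan2(Q[:,2].mean(),Q[:,1].mean()),Q.mean(0))
    for x in ctrl.place_of(p,'pointer_knob')[:1]:print('net',x['confidence'],(w(p,x['position'])-PIV)@RG)
    k=(C.max(1)<70)&(L[:,0]>-.002)&(L[:,0]<.07)&(np.hypot(L[:,1],L[:,2])>.135)&(np.hypot(L[:,1],L[:,2])<.175)&(L[:,2]>.015)&(L[:,1]>.02)
    Q=L[k]; 
    if len(Q):print('knob',k.sum(),Q.mean(0),Q.min(0),Q.max(0),'ang',np.arctan2(Q[:,2].mean()-.004,Q[:,1].mean()))
E
python3 kn.py 10
```

```text
12.15 [ 0.4487  0.023  -0.1502] [ 0.2319 -0.0375  0.0003] 0.05565527385695139
tool-derived q 0.3420673241091192 radius 0.33217422417018705 q from pos 0.5606089183613027
plane q 0.3361602574881978 4727 offset 0.006482623586485181
red 174 y along ramp 0.0459 0.04077705682262134 z 0.0335 x 0.0287
blue 219 y along ramp 0.1394 0.13907067228404074 z 0.0332 x -0.0323
[-0.0276 -5.6232 -3.5373]
top 119 ptr angle -2.1989806530156533 centroid dir 1.0108766572864116 [-0.0019  0.0506  0.0807]
net 0.67 [0.0254 0.0892 0.134 ]
knob 135 [0.022  0.0878 0.1344] [0.0022 0.0815 0.1292] [0.0428 0.0936 0.1399] ang 0.978065270945902
scene 213 ptr angle -2.1924391976474573 centroid dir 1.0230111516769431 [0.0002 0.038  0.0622]
net 0.81 [0.0246 0.0877 0.1344]
knob 127 [0.0244 0.0864 0.133 ] [0.0006 0.0811 0.1239] [0.0451 0.0932 0.1381] ang 0.9808694271882663
```

```bash
cat >> h.py <<'E'
PIV=HINGE+RX*.102
E
python3 - <<'E'
from h import *
Rt=tool_at(0.70)
p,r=cur()
G=PIV+RG@np.array([.024,.0875,.128-.019])
a=G.copy();a[2]=.26
print(a,G)
p,r=rows(a,Rt,9,p,r,0)
p,r=rows(G,Rt,6,p,r)
E
```

```text
[ 0.64627629 -0.00339591  0.26      ] [ 0.64627629 -0.00339591  0.159     ]
"linear": [[-0.014, -0.019, 0.005], [-0.014, -0.019, 0.005], [-0.014, -0.019, 0.004], [-0.014, -0.02, 0.003], [-0.014, -0.02, 0.002], [-0.014, -0.02, 0.001], [-0.014, -0.02, 0.001], [-0.014, -0.019, 0.0], [-0.014, -0.02, -0.001]]
"rotation": [[-2.3, 0.0, 0.0], [-2.3, 0.0, 0.0], [-2.3, 0.0, 0.0], [-2.3, 0.0, 0.0], [-2.3, 0.0, 0.0], [-2.3, 0.0, 0.0], [-2.3, 0.0, 0.0], [-2.3, -0.1, 0.0], [-2.2, 0.0, 0.0]]
"linear": [[-0.0001, 0.0, 0.0168], [-0.0001, 0.0, 0.0168], [-0.0001, 0.0, 0.0168], [0.0, 0.0, 0.0167], [-0.0001, 0.0001, 0.0168], [0.0, 0.0, 0.0167]]
"rotation": [[0.0, 0.0, 0.0], [0.0, 0.0, 0.0], [0.0, 0.0, 0.0], [0.0, 0.0, 0.0], [0.0, 0.0, 0.0], [0.0, 0.0, 0.0]]
```

View pics/scene10.png

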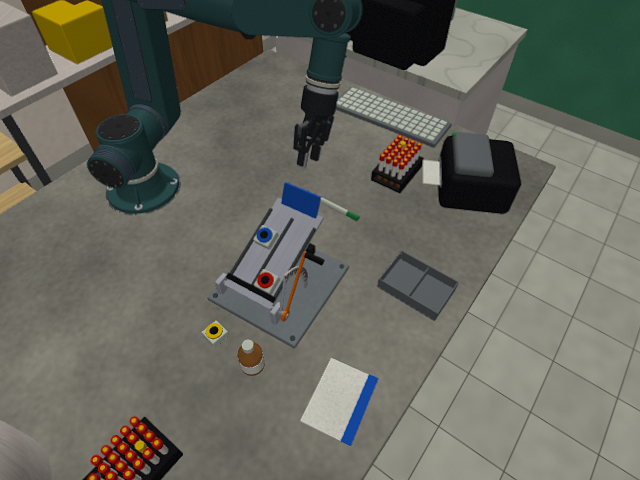

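The scene shows the red carrier at the foot stop (265,280), the blue one still up (264,234), and the ramp standing. Next I move over the knob.

Emit:
{"fn": "send_rows", "kwargs": {
  "linear": [
    [-0.014,-0.019,0.005],
    [-0.014,-0.019,0.005],
    [-0.014,-0.019,0.004],
    [-0.014,-0.02,0.003],
    [-0.014,-0.02,0.002],
    [-0.014,-0.02,0.001],
    [-0.014,-0.02,0.001],
    [-0.014,-0.019,0.0],
    [-0.014,-0.02,-0.001],
    [0,0,0],
    [0,0,0]
  ],
  "rotation": [
    [-2.3,0.0,0.0],
    [-2.3,0.0,0.0],
    [-2.3,0.0,0.0],
    [-2.3,0.0,0.0],
    [-2.3,0.0,0.0],
    [-2.3,0.0,0.0],
    [-2.3,0.0,0.0],
    [-2.3,-0.1,0.0],
    [-2.2,0.0,0.0],
    [0,0,0],
    [0,0,0]
  ],
  "fingers": -0.4
}}

```text
t: 13.78
position: [0.6458, -0.0029, 0.2601]
orientation: [0.0, -0.057, 0.998, 0.0]
contact_force: [-0.5, 1.0, -0.2]
width: 0.0598
```

Run:
```python
from h import *
np.set_printoptions(precision=4,suppress=True)
c=ctrl.snapshot('wrist');save(c,'w5')
for x in ctrl.place_of(c,'pointer_knob')[:1]:print('net',x,(w(c,x['position'])-PIV)@RG)
p,r=cur();print(p,(p-PIV)@RG,np.degrees((r.inv()*tool_at(.7)).as_rotvec()))
```

```text
net {'position': [311.6, 252.4], 'confidence': 0.57} [0.0221 0.0894 0.1342]
[ 0.6458 -0.0022  0.2608] [0.0237 0.0887 0.2108] [0.0171 0.0863 0.0645]
```

View pics/w5.png

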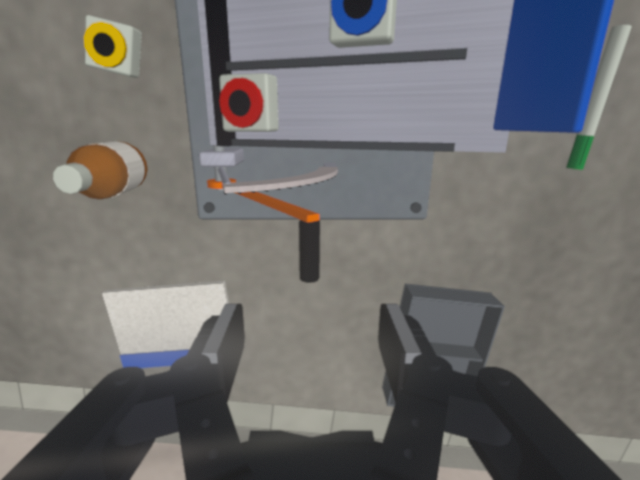

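The knob (310,250) is centred between the fingers. I descend and pinch it lightly.

Emit:
{"fn": "send_rows", "kwargs": {
  "linear": [
    [0,0,0.017],
    [0,0,0.017],
    [0,0,0.017],
    [0,0,0.017],
    [0,0,0.017],
    [0,0,0.016],
    [0,0,0]
  ],
  "rotation": [
    [0,0,0],
    [0,0,0],
    [0,0,0],
    [0,0,0],
    [0,0,0],
    [0,0,0],
    [0,0,0]
  ]
}}

```text
t: 14.75
position: [0.6456, -0.003, 0.1576]
orientation: [-0.001, -0.057, 0.998, 0.0]
contact_force: [-0.4, -0.4, -0.0]
width: 0.0598
```

Emit:
{"fn": "send_rows", "kwargs": {
  "linear": [
    [0,0,0],
    [0,0,0],
    [0,0,0],
    [0,0,0],
    [0,0,0]
  ],
  "rotation": [
    [0,0,0],
    [0,0,0],
    [0,0,0],
    [0,0,0],
    [0,0,0]
  ],
  "fingers": 1,
  "newtons": 25
}}

```text
t: 15.38
position: [0.6471, -0.003, 0.161]
orientation: [0.002, -0.058, 0.998, 0.0]
contact_force: [0.0, 0.7, 2.2]
width: 0.013
```

```bash
python3 kn.py 11
python3 - <<'E'
from h import *
np.set_printoptions(precision=4,suppress=True)
s=st();print(s['t'],s['contact_force'],s['width'])
p,r=cur();v=(p-PIV)@RG;th=np.arccos(v[1]/.155);print(p,v,'theta from y',th, 'z knob pred',.155*np.sin(th),'grasp z',v[2]+.019)
tt=.336
q=p
N=12
for i in range(1,N+1):
    a=th+(tt-th)*i/N
    t=p+RY*.155*(np.cos(a)-np.cos(th))+RZ*.155*(np.sin(a)-np.sin(th))
    d=np.round(r.inv().apply(t-q)*1000,1);q=q+r.apply(d/1000);print((d/1000).tolist(),end=', ')
E
```

```text
top 123 ptr angle 0.93841423393401 centroid dir 1.0026259086125426 [-0.0019  0.0516  0.0808]
net 0.59 [-0.0083  0.1061  0.2509]
knob 79 [0.0121 0.0857 0.1349] [0.0023 0.0522 0.1154] [0.0197 0.0949 0.1621] ang 0.991288361232734
scene 196 ptr angle 0.9309784325142317 centroid dir 1.0203392626322298 [0.0003 0.0326 0.0531]
net 0.74 [0.0356 0.0696 0.1542]
knob 114 [0.0347 0.08   0.1369] [0.0002 0.0512 0.1109] [0.0448 0.0988 0.1645] ang 1.0291097553911766
15.575 [0.9639 1.2279 5.0116] 0.01299577816322426
[ 0.647  -0.0028  0.1608] [0.0248 0.088  0.1108] theta from y 0.9667614492370984 z knob pred 0.12757284912665634 grasp z 0.12982256026085867
[0.0, 0.0066, 0.0048], [0.0, 0.0063, 0.0050999999999999995], [0.0001, 0.006, 0.0055], [-0.0, 0.0058, 0.0058], [-0.0, 0.0054, 0.0060999999999999995], [0.0, 0.0050999999999999995, 0.0063], [0.0, 0.0048, 0.0066], [0.0001, 0.0044, 0.006900000000000001], [0.0, 0.004, 0.007], [0.0, 0.0037, 0.0073], [0.0001, 0.0033, 0.0075], [-0.0, 0.0029, 0.0076],
```

Emit:
{"fn": "send_rows", "kwargs": {
  "linear": [
    [0,0.0066,0.0048],
    [0,0.0063,0.0051],
    [0,0.006,0.0055],
    [0,0.0058,0.0058],
    [0,0.0054,0.0061],
    [0,0.0051,0.0063],
    [0,0.0048,0.0066],
    [0,0.0044,0.0069],
    [0,0.004,0.007],
    [0,0.0037,0.0073],
    [0,0.0033,0.0075],
    [0,0.0029,0.0076],
    [0,0,0],
    [0,0,0]
  ],
  "rotation": [
    [0,0,0],
    [0,0,0],
    [0,0,0],
    [0,0,0],
    [0,0,0],
    [0,0,0],
    [0,0,0],
    [0,0,0],
    [0,0,0],
    [0,0,0],
    [0,0,0],
    [0,0,0],
    [0,0,0],
    [0,0,0]
  ]
}}

```text
t: 17.32
position: [0.6398, 0.0553, 0.0822]
orientation: [0.001, -0.058, 0.998, 0.0]
contact_force: [5.6, -1.5, -0.8]
width: 0.0128
```

```bash
python3 kn.py 12
python3 - <<'E'
from h import *
np.set_printoptions(precision=4,suppress=True)
s=st();print(s['t'],s['contact_force'],s['width'])
p,r=cur();v=(p-PIV)@RG;print(p,v,'theta from y',np.arccos(v[1]/.155),'atan',np.arctan2(v[2]+.019,v[1]),'r',np.hypot(v[2]+.019,v[1]))
E
```

```text
top 161 ptr angle -2.851031117073756 centroid dir 0.3807047870847266 [-0.0015  0.0858  0.0344]
net 0.59 [-0.0124  0.1556  0.1728]
knob 224 [0.0172 0.1109 0.1036] [0.0024 0.0854 0.0436] [0.0365 0.1652 0.1381] ang 0.7317668546838177
scene 199 ptr angle -2.852767653267402 centroid dir 0.4114301675022164 [0.0003 0.0541 0.0236]
net 0.62 [-0.1185  0.1225  0.0785]
knob 316 [0.0315 0.1181 0.0979] [0.0119 0.0847 0.0386] [0.0448 0.1582 0.1384] ang 0.6716889976057279
17.525 [ 5.1011 -2.4719 -2.2357] 0.01290796821543701
[0.6398 0.0553 0.0823] [0.0243 0.1465 0.0323] theta from y 0.33231171488261013 atan 0.33652038319714406 r 0.1552268337548275
```

```bash
python3 -c "
import cv2
a=cv2.imread('pics/scene12.png')[170:350,190:370];cv2.imwrite('pics/s12z.png',cv2.resize(a,None,fx=3.3,fy=3.3,interpolation=2))"
```

View pics/s12z.png

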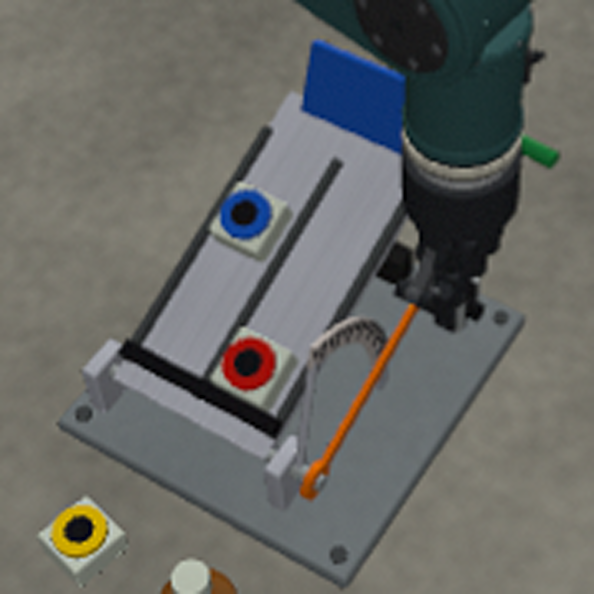

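The scene shows the pointer running almost along the ramp. The knob position gives 0.336, but the slope fit including the hub gives about 0.29. I refit without the hub.

```bash
cat > fit.py <<'E'
from h import *
np.set_printoptions(precision=4,suppress=True)
for c in ['top','scene','wrist']:
    p=ctrl.snapshot(c)
    if len(sys.argv)>1: save(p,c+sys.argv[1])
    P=cloud(p,p['z_map']>0);vs,us=np.nonzero(p['z_map']>0);C=p['frame'][vs,us].astype(int)
    L=(P-PIV)@RG;rr=np.hypot(L[:,1],L[:,2])
    o0=(C[:,0]>C[:,2]+60)&(C[:,0]>C[:,1]+30)&(abs(L[:,0])<.012)&(L[:,1]>.02)&(L[:,1]<.17)&(L[:,2]>-.02)
    for lo,hi in ((.025,.15),(.035,.14),(.05,.14)):
        o=o0&(rr>lo)&(rr<hi);Q=L[o]
        if len(Q)<20: continue
        l=np.polyfit(Q[:,1],Q[:,2],1);k=abs(Q[:,2]-np.polyval(l,Q[:,1]))<.004;l=np.polyfit(Q[k,1],Q[k,2],1)
        print(c,lo,k.sum(),'slope ang',np.arctan(l[0]).round(4),'off',l[1].round(4))
    ramp=(P-HINGE)@RG
    h=C.max(1)-C.min(1)
    m=(h<40)&(C.min(1)>110)&(abs(ramp[:,0])<.055)&(ramp[:,1]>.08)&(ramp[:,1]<.225)
    Q=ramp[m];k=abs(Q[:,2]-.0064-np.tan(.336)*Q[:,1])<.006
    if k.sum()>100:
        for _ in range(3):
            l=np.polyfit(Q[k,1],Q[k,2],1);k=abs(Q[:,2]-np.polyval(l,Q[:,1]))<.003
        print(c,'ramp',np.arctan(l[0]).round(4),k.sum())
print(st()['t'])
E
python3 fit.py
```

```text
top 0.025 81 slope ang 0.3015 off 0.0072
top 0.035 71 slope ang 0.2903 off 0.0083
top 0.05 71 slope ang 0.2903 off 0.0083
top ramp 0.3335 173
scene 0.025 128 slope ang 0.3211 off 0.0044
scene 0.035 118 slope ang 0.319 off 0.0046
scene 0.05 104 slope ang 0.3116 off 0.0055
scene ramp 0.3368 1787
wrist 0.025 2713 slope ang 0.3217 off 0.0035
wrist 0.035 2073 slope ang 0.3232 off 0.0034
wrist 0.05 1741 slope ang 0.3261 off 0.003
wrist ramp 0.3342 81312
17.675
```

Emit:
{"fn": "send_rows", "kwargs": {
  "linear": [
    [0,0,0],
    [0,0,0],
    [0,0,0],
    [0,0,0]
  ],
  "rotation": [
    [0,0,0],
    [0,0,0],
    [0,0,0],
    [0,0,0]
  ],
  "fingers": -0.4
}}

```text
t: 18.18
position: [0.6397, 0.0551, 0.0834]
orientation: [0.001, -0.058, 0.998, 0.0]
contact_force: [1.1, -0.2, 0.4]
width: 0.06
```

Emit:
{"fn": "send_rows", "kwargs": {
  "linear": [
    [0,0,-0.01],
    [0,0,-0.02],
    [0,0,-0.03],
    [0,0,-0.03],
    [0,0,-0.03],
    [0,0,-0.03],
    [0,0,-0.03],
    [0,0,0],
    [0,0,0],
    [0,0,0]
  ],
  "rotation": [
    [0,0,0],
    [0,0,0],
    [0,0,0],
    [0,0,0],
    [0,0,0],
    [0,0,0],
    [0,0,0],
    [0,0,0],
    [0,0,0],
    [0,0,0]
  ]
}}

```text
t: 19.42
position: [0.639, 0.0549, 0.2615]
orientation: [-0.001, -0.058, 0.998, 0.0]
contact_force: [0.6, -0.6, -0.8]
width: 0.0604
```

```bash
python3 fit.py 14; python3 chk.py t14b
```

```text
top 0.025 92 slope ang 0.3231 off 0.0045
top 0.035 78 slope ang 0.3187 off 0.005
top 0.05 70 slope ang 0.2883 off 0.0087
top ramp 0.3282 370
scene 0.025 128 slope ang 0.3265 off 0.0038
scene 0.035 108 slope ang 0.3287 off 0.0037
scene 0.05 94 slope ang 0.3255 off 0.0041
scene ramp 0.335 1813
wrist 0.025 553 slope ang 0.3152 off 0.0052
wrist 0.035 478 slope ang 0.3145 off 0.0053
wrist 0.05 478 slope ang 0.3145 off 0.0053
wrist ramp 0.333 21118
19.575
19.575 [-0.4811 -0.0391 -0.1223] [-0.0162 -0.0558  0.0106] 0.06012247901292267
tool-derived q 0.700406019921284 radius 0.2575483340258172 q from pos 0.886388777889774
plane q 0.33212636154306113 512 offset 0.007425022981234571chk.py:25: RuntimeWarning: Mean of empty slice.
  k=(zz>.02)&(yy<.2); print(n,k.sum(),'y along ramp',yy[k].mean().round(4),(yy[k].min()+yy[k].max())/2,'z',zz[k].mean().round(4),'x',Z[k,0].mean().round(4))
  ret = ret.dtype.type(ret / rcount)
Traceback (most recent call last):
  File "chk.py", line 25, in <module>
    k=(zz>.02)&(yy<.2); print(n,k.sum(),'y along ramp',yy[k].mean().round(4),(yy[k].min()+yy[k].max())/2,'z',zz[k].mean().round(4),'x',Z[k,0].mean().round(4))
                                                                              ~~~~~~~~~^^
ValueError: zero-size array to reduction operation minimum which has no identity
```

View pics/wrist14.png

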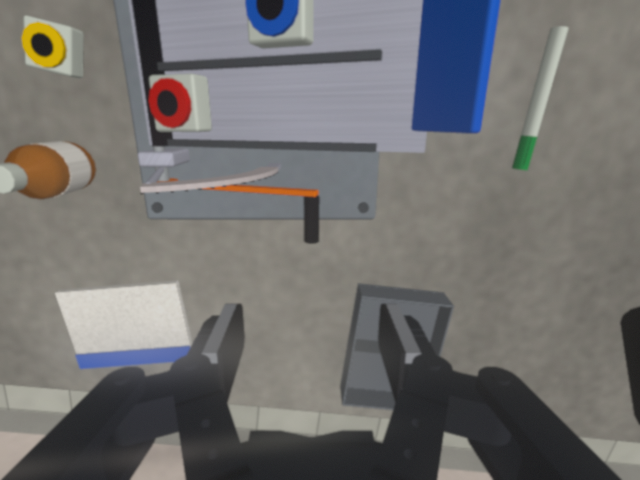

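View pics/top14.png

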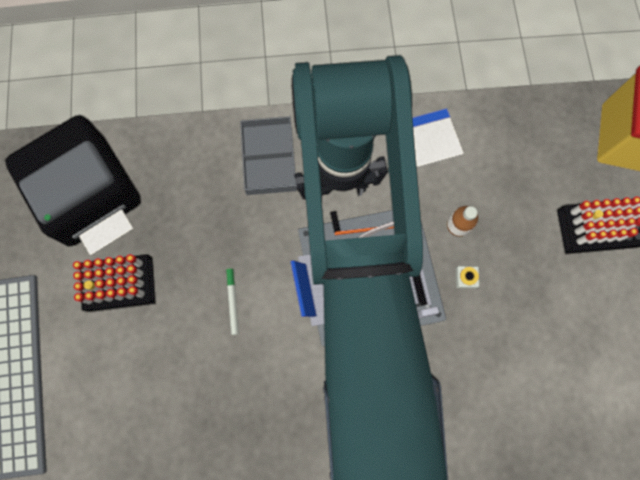

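The wrist view shows the red carrier at the foot stop (170,103), the blue one still up its lane (272,12), and the gripper clear of everything. Pointer fits are 0.315 to 0.33 against a ramp angle of about 0.335. I do one carrier check, then hand in.

Run:
```python
from h import *
c=ctrl.snapshot('wrist')
for n in ('test_carrier','ref_carrier'):
    for x in ctrl.place_of(c,n)[:1]:
        print(n,x['confidence'])
    r=ctrl.cut_out(c,n)
    if r:
        L=(cloud(c,r[0]['region'])-HINGE)@RG;q=.335
        print((np.cos(q)*L[:,1]+np.sin(q)*L[:,2]).mean())
ctrl.close_job();print(st()['t'])
```

```text
test_carrier 0.81
0.0533957018890437
ref_carrier 0.92
0.14244006165710124
the job is handed in; nothing more can be done
the job is handed in; nothing more can be done
```

I tipped the ramp slowly by its blue paddle in small steps. The red carrier started to slide between about 0.316 and 0.336 rad, and at 0.336 it went all the way to the foot stop. I left the ramp standing there, swung the orange pointer down by its knob, backed clear and handed the job in at about 20 s.

**Ramp angle:** plane fits gave 0.328 to 0.335 rad after I let go of the pointer, so it held.

**Red carrier:** about 46 mm from the hinge along the ramp, measured from its collar after the paddle was released. The last wrist view gave 53 mm, but that averages the carrier's visible surface, including the side facing up the ramp, so it reads high.

**Reference carrier:** still at about 139 mm, so it never slid. The last wrist view gave 142 mm, with the same bias.

**Pointer:** about 0.336 rad from the knob position while gripped. After release, slope fits gave 0.31 to 0.33 rad from the scene and wrist cameras, within about 0.02 rad of the ramp. The top camera had few pixels on the bar and gave 0.29 to 0.32 rad. The lowest of these is about 0.04 to 0.05 rad off the ramp and I discounted it.

**Failed check:** the last top-camera carrier check failed because the arm blocked its view, so I used the wrist camera instead. The other bench items look undisturbed in the pictures.

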